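Loosen the left-hand blade cap of the blue desk fan

ROBOT

A 6-joint arm with a two-finger parallel gripper is mounted at the origin on the work surface. World frame = base frame: x ahead of the robot, y to its left, z up, the work surface at z = 0. Lengths are in m, angles in degrees, forces in N, time in s.
With the tool pointing down it reaches from about 0.35 to 0.85 m from the base axis. Payload 8.1 kg.
Tool frame: the origin (TCP) lies midway between the tips of the shut fingers; the grasp point (between the pads) lies env.hold_point_z behind it (env.hold_point_z is the distance from the TCP to the grasp point, in m); z points along the fingers, y is the line along which they close (so a half turn about z gives the same grasp; the last joint's range is limited). The gripper opens to 93 mm and grips with 3 to 60 N. Pads are 15 mm wide; open, the fingers measure 128 mm over their backs; the gripper's body (75 mm by 188 mm) begins 65 mm behind the grasp point.
Start: joints at [-81.669, 7.471, 85.268, -0, 87.261, -4.893], TCP at [0.137, -0.584, 0.219] pointing down, gripper open.
Joint ranges: [-169.43, 169.43], [-51.17, 129.36], [1.28, 143.12], [-76.62, 256.62], [0, 156.53], [-152.29, 152.29]. Speed limits (degrees/s): [136.94, 136.94, 159.86, 180, 180, 180].

INTERFACE

Orientations are given as [roll, pitch, yaw] about the fixed x, y, z axes, in that order (R = Rz(yaw) Ry(pitch) Rx(roll)).
In Python, from plant import status, imaging, workorder, env gives the robot as it stands.
- The arm moves only by the shell command python3 -m jog 'ROWS' [FORCE]. ROWS is JSON, a list of rows, each a list of 3 entries, a list of its own where there are three numbers: the shift along the tool's x, y, z in cm, then the turn about the tool's z in degrees, then the closure, from 0 (fully open) to 1 (shut). A call has 1 to 8 rows; each row is the pose to reach, as a shift and turn from the pose commanded when the call began, along the tool's axes at that moment; what a row does not reach only later rows make up. A row lasts 1/12 s, in which the tool goes at most 41.7 mm and 7.16 degrees, less where a joint would pass 70% of its speed; a pose out of reach is approached as far as the arm can. A call with a gripper value outside its range is refused whole. The fingers move at their own pace and stop on an object; FORCE is the grip in N (left out, the last holds). Time passes only in rows, so rows that repeat a pose let the fingers close. It gives the time, the measured TCP pose, the force, the opening and the grip force at its end, in the units of the state.
- status.read_state(): the state, without advancing time (a new reading comes with each control period).
- imaging.grab_frame(name): name is "side" or "top"; returns a dict with "img" (420x560x3 uint8, blue, green, red), "range_z" (420x560 float32, m along the optical axis (not along the pixel's ray), 0 where there is no reading), "intrinsics" (3x3 intrinsics, pixels), "xyz" and "attitude" of the camera in the world. Camera axes: x right, y down, z forward; pixel columns grow to the right and rows downward; lengths in m; the calibration is good to about 2 mm. A picture is of the moment at which its call begins.
- workorder.job_done(): hands the job in; it is judged then, once.
The state is a dict: "time": time; "qpos": joint angles; "joint_velocities": joint speeds; "joint_torque": joint torques, N m; "ee_pos": TCP position; "ee_rot": TCP orientation; "wrist_force": force on the tool from outside, world axes, zero at the start; "wrist_torque": the same for the moment, N m; "width": opening from 0.0 (shut) to 1.0 (fully open); "gripper_force": force on a finger pad.
Only numpy, scipy, OpenCV 4.12 (cv2) and the standard library are available. Lean on these libraries where they do the work, as an engineer would, in place of code of your own. Each camera call takes 0.05 s, during which the arm holds its last target. There are 200 camera calls.

TASK

Both desk fans have been opened for cleaning. Loosen the cap that holds the blade of the fan with the blue blades by about a quarter turn, and let go of it; as on most fans it has a left-hand thread, so it comes loose clockwise. Do not loosen the cap of the orange-bladed fan.

Things in the scene. Friction and masses are not known exactly. Their poses are not given: they have to be found in the camera images.
- cap_blue_grip (a point): wing cap in the middle of the blue-bladed fan (face up, fixed; only the cap turns): black grip bar 44 long, 18 wide, 36 mm tall on a white flange 48 across, 8 thick. Point on the turning axis, 14 mm below the bar's top, 22 above the flange, 178 above desk. x along the bar to its white tick, y across it, z up. Hub, blades and guard (184 mm across) lie 30 mm or more below.
- cap_blue (a joint): turn of the blue-bladed fan's cap about its vertical axis, rad. 0 = dead tight (hard stop); grows as the cap is turned clockwise seen from above, which loosens it (left-hand thread); stop at 2.6. Starts at 0.05 to 0.3; anticlockwise only tightens it. Friction about 0.06 N m, no spring: stays where left, does not rise.
- cap_orange_grip (a point): wing cap in the middle of the orange-bladed fan (face up, fixed; only the cap turns): black grip bar 44 long, 18 wide, 36 mm tall on a white flange 48 across, 8 thick. Point on the turning axis, 14 mm below the bar's top, 22 above the flange, 178 above desk. x along the bar to its white tick, y across it, z up. Hub, blades and guard (184 mm across) lie 30 mm or more below.
- cap_orange (a joint): turn of the orange-bladed fan's cap about its vertical axis, rad. 0 = dead tight (hard stop); grows as the cap is turned clockwise seen from above, which loosens it (left-hand thread); stop at 2.6. Starts at 0.05 to 0.3; anticlockwise only tightens it. Friction about 0.06 N m, no spring: stays where left, does not rise.
Mind the look-alikes: they are no part of the job. Leave any green, purple or red look-alike of the part that bears cap_blue_grip alone.

How it is judged:
By the outcome, as a careful person would: the job done as asked, in the order asked, and still so for the second after the job is handed in, with the robot touching nothing.
It also fails if it takes over 32 s, if anything falls off the work surface, if the arm or the gripper's body presses on something with over 40 N, if the wrist force passes 120 N, or if a joint passes its speed limit or range.

## Working session

There is one attempt and no reset: what is moved stays moved. The work goes in short steps, Python scripts to look and compute and a shell command to move; the robot and the scene stay as the last step left them, time stands still between calls to the robot, and variables do not carry over. Pictures are saved under pics/ and viewed, at most 10 in all, crops included, and the job is handed in when it is done.

```bash
mkdir -p pics; python3 - <<'E'
from plant import status, imaging, env
import cv2,numpy as np
print(env.hold_point_z)
s=status.read_state();print(s['time'],s['ee_pos'],s['ee_rot'],s['width'])
for n in("top","side"):
    f=imaging.grab_frame(n);cv2.imwrite(f"pics/{n}1.png",f['img']);print(n,f['xyz'],f['attitude'],f['intrinsics'])
    np.savez(f"{n}1.npz",**f)
E
```

```text
0.0188
0.0 [ 0.13721245 -0.58352943  0.21760681] [-1.79897726e+02 -8.43066290e-03  1.32250937e+01] 0.9992503926773596
top [ 0.31157643 -0.15633135  1.51698695] [-176.18092361   -0.694706    -89.05001918] [[533.28508528   0.         282.01420728]
 [  0.         533.28508528 210.70698153]
 [  0.           0.           1.        ]]
side [ 0.83471107 -0.13853223  1.40235984] [-161.72135016   -0.28185903   93.13280605] [[520.26256996   0.         282.06434225]
 [  0.         520.26256996 208.91514125]
 [  0.           0.           1.        ]]
```

View pics/top1.png

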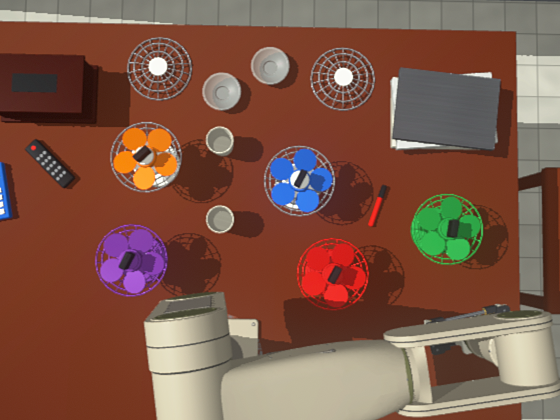

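```bash
cat > h.py <<'E'
import numpy as np,cv2
from scipy.spatial.transform import Rotation as R
def ray(f,u,v,z):
    "point where pixel ray meets height z"
    d=R.from_euler('xyz',f['attitude'],degrees=True).as_matrix()@np.linalg.solve(f['intrinsics'],[u,v,1.])
    return f['xyz']+d*(z-f['xyz'][2])/d[2]
def px(f,p):
    c=R.from_euler('xyz',f['attitude'],degrees=True).as_matrix().T@(np.array(p)-f['xyz']);c=f['intrinsics']@c
    return c[:2]/c[2]
E
python3 - <<'E'
from h import *
f=np.load("top1.npz");p=ray(f,302,180,.192);print(p)
g=np.load("side1.npz");q=px(g,p);print(q)
a=cv2.resize(f['img'][155:205,277:327],(400,400),interpolation=cv2.INTER_CUBIC)
u,v=np.round(q).astype(int);print(u-25,v-25)
b=cv2.resize(g['img'][v-25:v+25,u-25:u+25],(400,400),interpolation=cv2.INTER_CUBIC)
cv2.imwrite("pics/c1.png",np.hstack([a,b]))
E
```

```text
[ 0.47811478 -0.21963401  0.192     ]
[254.26078404 224.25453225]
229 199
```

View pics/c1.png

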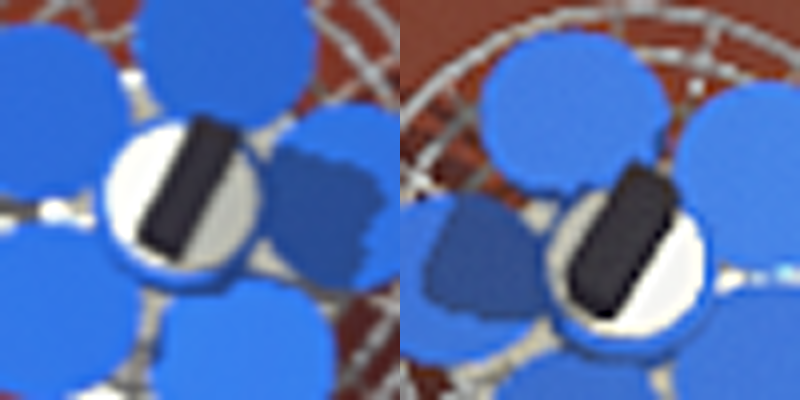

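```bash
python3 - <<'E'
from h import *
f=np.load("top1.npz");g=np.load("side1.npz")
T=lambda x,y,z:ray(f,277+x/8-.5,155+y/8-.5,z)
S=lambda x,y,z:ray(g,229+(x-400)/8-.5,199+y/8-.5,z)
print("flange",T(183,193,.156),S(627,262,.156))
for n,C,a,b in(("t",T,(220,121),(160,253)),("s",S,(655,173),(592,308))):
    A,B=C(*a,.192),C(*b,.192);d=A-B;print(n,(A+B)/2,np.linalg.norm(d),np.degrees(np.arctan2(d[1],d[0])))
# depth check
for F,u,v in((f,302,180),):
    print(F['range_z'][v-3:v+4,u-3:u+4].round(3))
r=R.from_euler('xyz',[-179.9,0,13.2],degrees=True).as_matrix();print(r.T@(np.array([.478,-.22,.25])-[.137,-.5835,.2176]))
E
```

```text
flange [ 0.48607152 -0.21455704  0.156     ] [ 0.48524561 -0.21426113  0.156     ]
t [ 0.48340687 -0.21518947  0.192     ] 0.04564950018780948 -23.46097081039653
s [ 0.48854741 -0.21355888  0.192     ] 0.046302277067699946 159.7285069098759
[[1.334 1.334 1.332 1.336 1.332 1.334 1.37 ]
 [1.338 1.335 0.    1.333 1.33  1.338 1.371]
 [1.327 1.332 1.332 1.336 1.332 1.369 1.373]
 [1.335 1.328 1.334 1.337 1.335 1.361 1.369]
 [1.334 1.334 1.332 1.336 1.37  1.368 1.372]
 [1.337 1.333 1.339 1.334 1.372 1.372 1.366]
 [1.333 1.334 1.336 1.363 1.367 1.373 1.366]]
[ 0.41499595 -0.27608441 -0.03191819]
```

```bash
python3 -m jog '[[[5,-3,-3.2],-7,0],[[9,-6,-3.2],-14,0],[[13,-8.6,-3.2],-21,0],[[17,-11.2,-3.2],-28,0],[[21,-13.8,-3.2],-35,0],[[24,-15.8,-3.2],-42,0],[[27,-17.8,-3.2],-49,0],[[30,-19.8,-3.2],-56,0]]'
```

```text
time: 0.77
ee_pos: [0.363, -0.3442, 0.2503]
ee_rot: [-180.0, -0.0, 69.6]
wrist_force: [1.2, -0.8, -0.0]
width: 0.999
gripper_force: 0.0
```

```bash
python3 -m jog '[[[3,1.2,0],-7,0],[[6,2.4,0],-14,0],[[9,3.6,0],-21,0],[[11,4.6,0],-28,0],[[12.5,5.3,0],-35,0],[[13.7,5.7,0],-42,0],[[13.7,5.7,0],-49,0],[[13.7,5.7,0],-56,0]]' && python3 -m jog '[[[0,0,0],-7,0],[[0,0,0],-14,0],[[0,0,0],-21,0],[[0,0,0],-28,0],[[0,0,0],-33,0],[[0,0,0],-33,0],[[0,0,0],-33,0],[[0,0,0],-33,0]]' && python3 - <<'E'
from h import *
from plant import imaging,status
print(status.read_state()['qpos'])
a=[]
for n in("top","side"):
    f=imaging.grab_frame(n);u,v=np.round(px(f,[.4858,-.2145,.19])).astype(int);print(n,u-35,v-35)
    a.append(cv2.resize(f['img'][v-35:v+35,u-35:u+35],(400,400),interpolation=cv2.INTER_CUBIC))
cv2.imwrite("pics/c2.png",np.hstack(a))
E
```

```text
time: 1.43
ee_pos: [0.4644, -0.2371, 0.25]
ee_rot: [-180.0, -0.1, 125.7]
wrist_force: [0.2, -0.4, 0.0]
width: 0.999
gripper_force: 0.0
time: 2.1
ee_pos: [0.4639, -0.2381, 0.2503]
ee_rot: [180.0, -0.0, 158.0]
wrist_force: [0.7, 0.2, 0.3]
width: 1.0
gripper_force: 0.0
[-3.28054210e+01 -5.39493538e+00  9.49995224e+01  9.85380579e-04
  9.04217309e+01 -1.00846624e+02]
top 265 142
side 221 193
```

View pics/c2.png

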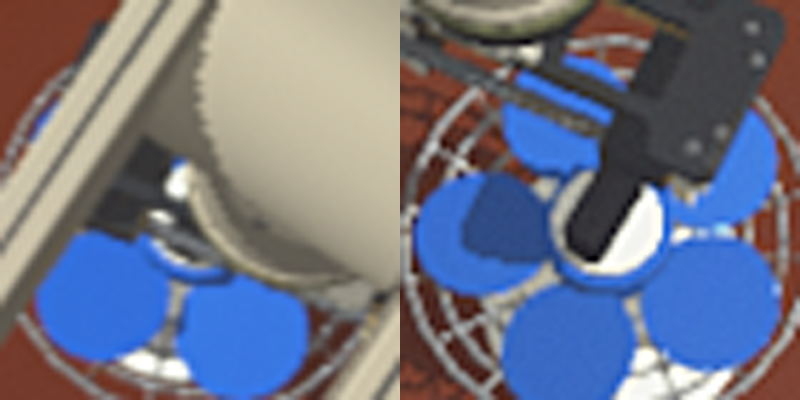

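```bash
python3 -m jog '[[[-1.15,3,0],0,0],[[-1.15,3,0],0,0],[[-1.15,3,0],0,0],[[-1.15,3,3],0,0],[[-1.15,3,3],0,0],[[-1.15,3,3],0,0],[[-1.15,3,3],0,0]]' && python3 - <<'E'
from h import *
from plant import imaging
f=imaging.grab_frame("side");u,v=np.round(px(f,[.4858,-.2145,.19])).astype(int);print(u-40,v-40)
cv2.imwrite("pics/c3.png",cv2.resize(f['img'][v-40:v+40,u-40:u+40],(560,560),interpolation=cv2.INTER_CUBIC))
E
```

```text
time: 2.78
ee_pos: [0.4855, -0.2149, 0.2211]
ee_rot: [-180.0, -0.0, 158.2]
wrist_force: [-0.9, -0.6, 0.7]
width: 1.001
gripper_force: 0.0
216 188
```

View pics/c3.png

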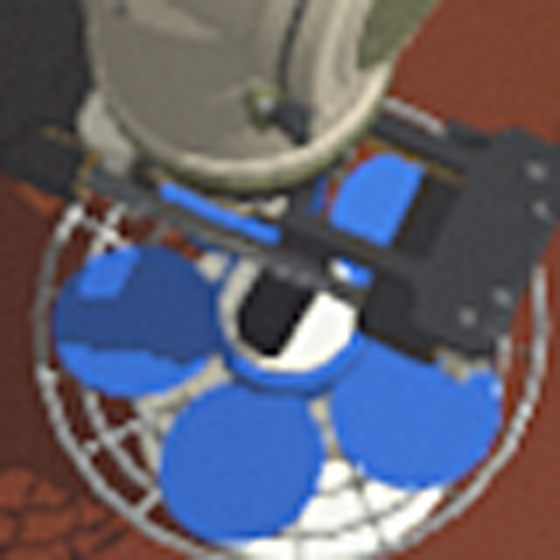

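The bar (crop about (275,305)) lies between the fingers, parallel to the pads; the descent is clear.

```bash
python3 -m jog '[[[0,0,2],0,0],[[0,0,4],0,0],[[0,0,5.8],0,0],[[0,0,5.8],0,0],[[0,0,5.8],0,0]]' && python3 -m jog '[[[0,0,0],0,0.5],[[0,0,0],0,0.6],[[0,0,0],0,0.7],[[0,0,0],0,0.8],[[0,0,0],0,0.9],[[0,0,0],0,1],[[0,0,0],0,1],[[0,0,0],0,1]]' 25
```

```text
time: 3.25
ee_pos: [0.4855, -0.2146, 0.1629]
ee_rot: [180.0, -0.1, 158.2]
wrist_force: [-0.7, 0.2, 0.8]
width: 1.003
gripper_force: 0.0
time: 3.92
ee_pos: [0.4858, -0.2145, 0.1626]
ee_rot: [180.0, -0.0, 158.2]
wrist_force: [0.6, -0.6, -0.1]
width: 0.475
gripper_force: 0.0
```

```bash
python3 -m jog '[[[0,0,0],0,1],[[0,0,0],0,1],[[0,0,0],0,1],[[0,0,0],0,1],[[0,0,0],0,1],[[0,0,0],0,1],[[0,0,0],0,1],[[0,0,0],0,1]]' 25
```

```text
time: 4.58
ee_pos: [0.4859, -0.2142, 0.1625]
ee_rot: [180.0, -0.0, 158.2]
wrist_force: [0.6, 4.7, 0.2]
width: 0.196
gripper_force: 24.2
```

Gripped: 18.2 mm wide, which matches the bar. Now turn 90° clockwise.

```bash
python3 -m jog '[[[0,0,0],6,1],[[0,0,0],12,1],[[0,0,0],18,1],[[0,0,0],24,1],[[0,0,0],30,1],[[0,0,0],36,1],[[0,0,0],42,1],[[0,0,0],45,1]]' && python3 -m jog '[[[0,0,0],6,1],[[0,0,0],12,1],[[0,0,0],18,1],[[0,0,0],24,1],[[0,0,0],30,1],[[0,0,0],36,1],[[0,0,0],42,1],[[0,0,0],45,1]]' && python3 -m jog '[[[0,0,0],0,1],[[0,0,0],0,1],[[0,0,0],0,1]]'
```

```text
time: 5.25
ee_pos: [0.4854, -0.2146, 0.1625]
ee_rot: [-180.0, -0.0, 112.9]
wrist_force: [-2.5, 3.2, 1.9]
width: 0.189
gripper_force: 24.7
time: 5.92
ee_pos: [0.4848, -0.2145, 0.1625]
ee_rot: [-179.9, 0.0, 67.9]
wrist_force: [-5.4, 3.3, 5.0]
width: 0.195
gripper_force: 24.7
time: 6.17
ee_pos: [0.4849, -0.2145, 0.1625]
ee_rot: [-179.9, 0.0, 68.2]
wrist_force: [-4.3, 2.3, 3.8]
width: 0.195
gripper_force: 24.7
```

Turned 90°. Release, lift and back away.

```bash
python3 -m jog '[[[0,0,0],0,0.5],[[0,0,0],0,0],[[0,0,0],0,0],[[0,0,0],0,0],[[0,0,0],0,0],[[0,0,0],0,0],[[0,0,0],0,0],[[0,0,0],0,0]]' && python3 -m jog '[[[0,0,-2],0,0],[[0,0,-5],0,0],[[0,0,-8],0,0],[[0,0,-11],0,0],[[0,0,-11],0,0],[[0,0,-11],0,0]]' && python3 - <<'E'
from h import *
from plant import imaging
f=imaging.grab_frame("side");u,v=np.round(px(f,[.4858,-.2145,.19])).astype(int);print(u-40,v-40)
cv2.imwrite("pics/c4.png",cv2.resize(f['img'][v-40:v+40,u-40:u+40],(560,560),interpolation=cv2.INTER_CUBIC))
E
```

```text
time: 6.83
ee_pos: [0.4859, -0.2146, 0.1626]
ee_rot: [180.0, 0.0, 68.2]
wrist_force: [-0.7, 0.1, -0.4]
width: 0.72
gripper_force: 0.0
time: 7.33
ee_pos: [0.487, -0.2152, 0.2752]
ee_rot: [179.7, 0.0, 68.2]
wrist_force: [0.8, 0.0, -2.0]
width: 0.998
gripper_force: 0.0
216 188
```

View pics/c4.png

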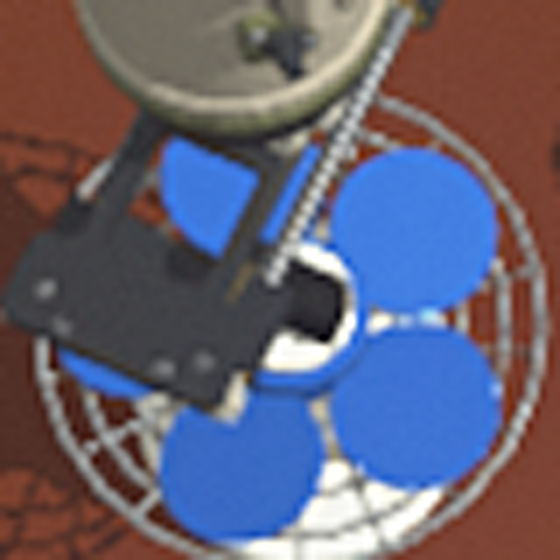

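The bar (crop about (315,305)) now lies at right angles to where it started, and the gripper is clear above it.

```bash
python3 -c "
from plant import workorder;print(workorder.job_done())"
```

```text
the job is handed in; nothing more can be done
None
```

I turned the blue fan's cap about 90° clockwise, let go of it and lifted the gripper clear; the orange fan and the look-alikes weren't touched, and the job was handed in at about 7.4 s of the 32 s limit.

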